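# Clamp a carved block in its bench easel, flip the kickstand and hold the frame upright

## Robot

A 6-joint arm with a two-finger parallel gripper is mounted at the origin on the work surface. World frame = base frame: x ahead of the robot, y to its left, z up, the work surface at z = 0. Lengths are in mm, angles in rad, forces in N, time in s.
With the tool pointing down it reaches from about 300 to 875 mm from the base axis. Payload 6.4 kg.
Tool frame: the origin (TCP) lies between the finger pads; the fingertips stand 19 mm ahead of it and the grasp point (between the pads) is the TCP; z points along the fingers, y is the line along which they close (so a half turn about z gives the same grasp; the last joint's range is limited). The gripper opens to 88 mm and grips with 3 to 60 N. Pads are 18 mm wide; open, the fingers measure 123 mm over their backs; the gripper's body (75 mm by 187 mm) begins 45 mm behind the grasp point.
Start: joints at [-1.372, 0.181, 1.607, -0, 1.354, -0.206], TCP at [226.472, -528.537, 257.714] pointing down, gripper open.
Joint ranges: [-2.99, 2.99], [-0.89, 2.07], [0.3, 2.58], [-1.14, 4.28], [0, 2.63], [-3.12, 3.12]. Speed limits (rad/s): [2.57, 2.57, 3.01, 3.14, 3.14, 3.14].

## Interface

Orientations are given as a rotation vector (axis times angle).
In Python, from station import get_obs, camera, job_done gives the robot as it stands.
- The arm moves only by the tool carry_out, never from a script. Its argument "increments" is a list of rows, each an object of numbers: "x", "y", "z": the shift along the tool's x, y, z in cm; "wx", "wy", "wz": the turn, a rotation vector about the tool's x, y, z in degrees. A call has 1 to 8 rows; each row shifts and turns the commanded pose from where the row before left it, along the tool's axes as they then stand; what a row does not reach is not made up. A row lasts 1/8 s, in which the tool goes at most 62.5 mm and 10.7 degrees, less where a joint would pass 70% of its speed; a pose out of reach is approached as far as the arm can. A call is refused whole if a number of a shift passes 6.25 or a number of a turn 10.7, either way. A call with a gripper value outside its range is refused whole. "grip" is the opening, from -1 (shut) to 1 (fully open), set as the call begins (left out, the last holds). The fingers move at their own pace and stop on an object; "newtons" is the grip in N (left out, the last holds). Time passes only in rows, so rows that do not move let the fingers close. It gives the time, the measured TCP pose, the force, the opening and the grip force at its end, in the units of the state.
- get_obs(): the state, without advancing time (a new reading comes with each control period).
- camera(name): name is "scene" or "top" or "wrist"; returns a dict with "image" (420x560x3 uint8, red, green, blue), "fx", "fy", "cx", "cy" (pixels), "rvec" (rotation vector, rad) and "tvec" (3), from world to camera coordinates, as OpenCV has them; the wrist camera has in their place "mount" (4x4, takes a point from camera to tool coordinates, whose origin is the TCP and whose axes are the flange's). Camera axes: x right, y down, z forward; pixel columns grow to the right and rows downward; lengths in mm; the calibration is good to about 2 mm. A picture is of the moment at which its call begins: read the wrist's pose just before it. There is no depth.
- job_done(): hands the job in; it is judged then, once.
The state is a dict: "t": time; "joints": joint angles; "joint_velocities": joint speeds; "joint_torque": joint torques, N m; "tcp_pos": TCP position; "ee_rot": TCP orientation; "force": force on the tool from outside, world axes, zero at the start; "ft_torque": the same for the moment, N m; "gripper_width": opening from 0.0 (shut) to 1.0 (fully open); "grip_force": force on a finger pad.
Only numpy, scipy, OpenCV 4.12 (cv2) and the standard library are available. Lean on these libraries where they do the work, as an engineer would, in place of code of your own. Each camera call takes 0.05 s, during which the arm holds its last target. There are 200 camera calls.

## Task

A carved printing block has just been set on the tilting bench easel, which still leans back on its rest: slide the easel's top clamp down until it bears on the block, and then flip the side kickstand forward and down, over centre, until it is fully down against its stop. Then take hold of the frame (its mast head is the handle) and bring it up gently until it is upright with the kickstand's foot standing firmly on the brass plate, so that the chips can be brushed out of the cuts. Finish while still holding it there, as it tips back if let go, with the block clamped in place and the tools and other things on the bench undisturbed.

Things in the scene. Friction and masses are not known exactly. Their poses are not given: they have to be found in the camera images.
- frame_hinge (a point): Middle of the easel frame's hinge line, 40 mm above the bench, on the easel's wooden base board (320 x 330 x 20 mm, 200 mm behind and 120 mm ahead of the hinge; fixed). Its x axis points level the way the easel faces (forward, away from the robot), y along the hinge to the easel's left, z up. The easel is turned up to 17 degrees either way
- frame (a joint): Hinge of the wooden easel frame (about 1.4 kg with clamp, kickstand and block), rad. 0 = leaning back 0.384 rad (22 degrees) towards the robot on its rest (start); grows as it comes forward; 0.384 = upright, where the lowered kickstand's foot meets its plate. All weight lies behind the hinge, so it falls back if let go: about 3 N at the mast head lift it off its rest, 1 to 2 N hold it upright
- mast_head (a point): Handle of the frame: centre of the grip zone at the top of the pale wooden mast (36 mm wide along the hinge, 18 mm thick, dark cap), 25 mm below its top end. Moves with the frame: 36 mm behind and 270 mm above the hinge line in the upright frame. z up along the mast, x forward out of the frame's face. Once the clamp is down, 55 mm of mast below this point are free
- clamp (a joint): Slide of the top clamp along the mast, m: the gap between the clamp's jaw and the block's top edge. Starts 0.03 to 0.055; 0 = bearing on the block. Held by about 4 N of friction wherever it is left, so some 5 to 15 N pushed on it along the mast brings it down; the block stops it
- clamp_jaw (a point): Middle of the underside of the clamp's jaw, a level wooden bar 190 mm long, 30 mm deep and 16 mm high lying across in front of the mast; axes as the frame's (z up along the mast)
- clamp_left (a point): Middle of the top face of the clamp bar's left wing, 75 mm left of the mast's centre line: a place to push down on from above
- clamp_right (a point): The same on the right wing, 75 mm right of the mast's centre line (the side away from the kickstand)
- kickstand (a joint): Hub hinge of the kickstand, rad. 0 = folded up, parallel to the mast, where it starts; grows as the leg swings forward and down; 3.23 = fully down at its stop, 5 degrees past straight down. The coil spring beside the hub pulls it to the nearer end: dead centre at 1.25, some 1 to 2 N at the foot to move it; once past dead centre it snaps down by itself
- kick_hub (a point): Kickstand's hub (red boss 28 mm across) on a steel bracket at the frame's left side, fixed to the frame: in the upright frame 50 mm ahead of the hinge line, 135 mm left of the middle, 120 mm above the hinge line. The leg turns in the vertical plane through it, square to the hinge line
- kick_foot (a point): Centre of the kickstand's black rubber foot (ball of 9 mm radius), 128 mm from the hub at the end of a round steel leg 12 mm thick; its z axis points from hub to foot. Folded, the foot stands up free beside the frame, 25 mm clear of the block's edge
- foot_plate: Brass plate let onto the base board, 70 x 34 mm, top 23 mm above the bench, on which the kickstand's foot lands; its origin lies under the middle of the hinge line at bench height, the plate itself 45 mm forward and 135 mm to the left of that
- block_centre (a point): Centre of the carved woodblock (loose, 200 mm wide, 150 mm high, 22 mm thick, 0.4 kg) standing on the ledge, leaning on the frame behind an 8 mm lip; z up along the mast, x out of its carved face
- block_top (a point): Middle of the block's top edge, where the clamp bears
- gouge_a_mid (a point): Gouge (220 mm carving tool, brown wooden handle 26 mm thick, steel blade) lying on the bench beside the easel's right (-y) edge; point at mid-length, 13 mm up. Not to be disturbed
- gouge_b_mid (a point): Gouge with dark red-brown handle, 220 mm, 26 mm thick, lying on the bench beside the easel's left (+y) edge, on the kickstand's side; point at mid-length, 13 mm up. Not to be disturbed
- gouge_c_mid (a point): Gouge with pale tan handle, 210 mm, lying on the left beyond the red-brown one; point at mid-length, 13 mm up. Not to be disturbed
- mallet_mid (a point): Wooden carver's mallet lying on the left, 310 x 60 x 46 mm; point at its middle, 23 mm up. Not to be disturbed
- whetstone: Two-coloured whetstone 180 x 60 x 27 mm lying on the right; origin at its underside. Not to be disturbed
- chip_brush: Flat chip brush 175 mm long, 50 mm wide, 20 mm high, on the bench to the right of the easel; origin at its underside. Not to be disturbed

How it is judged:
By the outcome, as a careful person would: the job done as asked, in the order asked, and still so for the second after the job is handed in, while the arm keeps its last pose, push and grip.
It also fails if it takes over 58 s, if anything falls off the work surface, if the arm or the gripper's body presses on something with over 40 N, if the wrist force passes 120 N, or if a joint passes its speed limit or range.

## Working session

There is one attempt and no reset: what is moved stays moved. The work goes in short steps, Python scripts to look and compute and a tool call to move; the robot and the scene stay as the last step left them, time stands still between calls to the robot, and variables do not carry over. Pictures are saved under pics/ and viewed, at most 10 in all, crops included, and the job is handed in when it is done.

Besides the shell and the picture viewer there is one more tool, called as name([rows], argument=value, ...), one row to a line, values as JSON. carry_out: Moves the arm, as the interface text tells. Its arguments: {"type":"object","properties":{"increments":{"type":"array"},"grip":{"type":"number"},"newtons":{"type":"number"}},"required":["increments"]}

```bash
ls; mkdir -p pics
python3 - <<'E'
from station import get_obs,camera
import cv2,numpy as np,pickle
o=get_obs();print(o)
d={}
for n in("scene","top"):
    c=camera(n);d[n]=c
    cv2.imwrite(f"pics/{n}0.png",cv2.resize(c["image"][:,:,::-1],(800,600),interpolation=cv2.INTER_CUBIC))
    R=cv2.Rodrigues(np.array(c["rvec"],float))[0];print(n,c["fx"],c["cx"],c["cy"],-R.T@np.array(c["tvec"]).ravel(),R[2])
pickle.dump(d,open("cams.pkl","wb"))
E
```

```text
pics
{'t': 0.0, 'joints': array([-1.37224535e+00,  1.81567824e-01,  1.60798313e+00,  1.77805664e-05,
        1.35378904e+00, -2.06268248e-01]), 'joint_velocities': array([-1.93495354e-03, -1.27336369e-03,  4.75686218e-04,  9.60967252e-04,
        1.77514691e-03, -6.18769201e-05]), 'joint_torque': array([ 6.61408503e-04, -4.33869946e+01, -3.41850471e+01,  7.03379628e-02,
        3.84360552e-02, -1.62672495e-04]), 'tcp_pos': array([ 226.40361735, -528.01531005,  256.80706656]), 'ee_rot': array([-3.07574671e+00, -6.31198251e-01, -3.78389541e-05]), 'force': array([ 0.64032019,  0.38051363, -0.58205   ]), 'ft_torque': array([-0.00313798, -0.01528868,  0.02144117]), 'grip_force': 0.0, 'gripper_width': 1.0031172016413594}
scene 506.66340277678194 277.3066057792574 214.07723725129503 [1627.33212563  621.43171399 1381.26312521] [-0.62983237 -0.3639602  -0.68618085]
top 413.94672672582215 273.18783404426006 207.84922605048675 [ 415.99383559  -32.6591499  1441.0965956 ] [ 0.11289808  0.00921577 -0.99356383]
```

View pics/scene0.png

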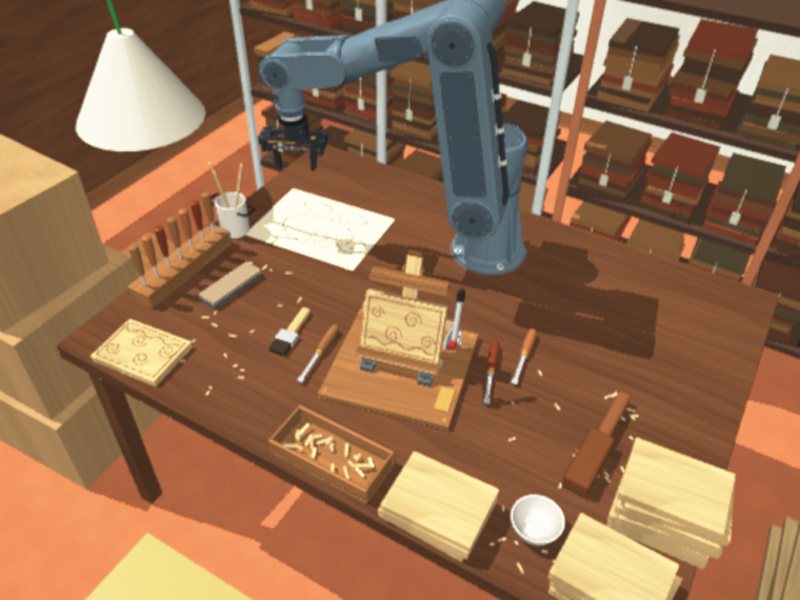

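View pics/top0.png

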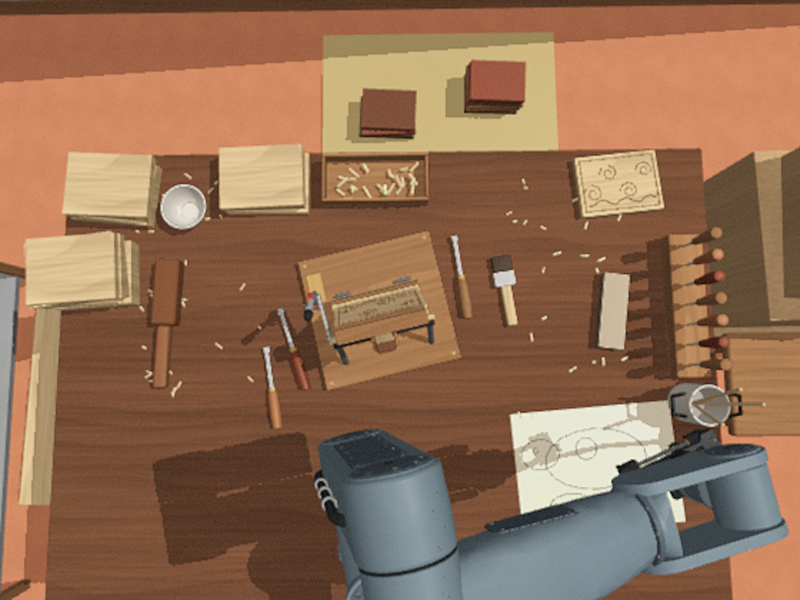

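Scene view: the easel is mid-table with its clamp above the block. Top view (800x600): the base-board corners are at (299,264), (429,233), (460,357) and (326,389). I'll fit the pose from these and overlay the model.

```bash
cat > h.py <<'E'
import numpy as np,cv2,pickle
from scipy.spatial.transform import Rotation as Ro
def proj(c,P): return cv2.projectPoints(np.array(P,float).reshape(-1,1,3),np.array(c["rvec"],float),np.array(c["tvec"],float),np.array([[c["fx"],0,c["cx"]],[0,c["fy"],c["cy"]],[0,0,1]]),None)[0].reshape(-1,2)
def base(p,q): # easel coords (hinge origin) -> world
    x,y,a=p;q=np.array(q,float).reshape(-1,3)
    return q@Ro.from_euler('z',a).as_matrix().T+[x,y,40]
def fr(p,q,th=0.): # upright frame coords -> world at frame angle th
    return base(p,np.array(q,float).reshape(-1,3)@Ro.from_euler('y',th-0.384).as_matrix().T)
def leg(k,r=128): return [50+r*np.sin(k),135,120+r*np.cos(k)]
CORN=[[120,160,-20],[120,-160,-20],[-200,-160,-20],[-200,160,-20]]
E
python3 - <<'E'
from h import *
from scipy.optimize import least_squares
d=pickle.load(open("cams.pkl","rb"))
s=.7
T=np.array([[299,264],[429,233],[460,357],[326,389]])*s
S=np.array([[452,427],[321,393]])*s   # front-left, front-right (bench-edge top)
C=np.array(CORN)
f=lambda p:np.r_[(proj(d["top"],base(p,C))-T).ravel(),(proj(d["scene"],base(p,C[:2]))-S).ravel()]
r=least_squares(f,[430,0,0.2]);p=r.x;print(p,r.fun.round(1));np.save("p0.npy",p)
pts={'mast':[-36,0,270],'top':[-36,0,295],'hub':[50,135,120],'foot':leg(0)}
for n,o in(("scene",(210,165)),("top",(195,155))):
    im=d[n]["image"][o[1]:o[1]+140,o[0]:o[0]+140,::-1]
    im=cv2.resize(im,(600,600),interpolation=cv2.INTER_CUBIC);k=600/140
    for q in np.vstack([base(p,C),[fr(p,v)[0] for v in pts.values()]]):
        u=((proj(d[n],q)[0]-o+.5)*k).astype(int);cv2.drawMarker(im,tuple(map(int,u)),(0,255,0),0,14,1)
    cv2.imwrite(f"pics/{n}1.png",im)
for k,v in pts.items():print(k,fr(p,v).round(0))
E
```

```text
[5.84465476e+02 2.31708305e+01 2.36909374e-01] [-1.3 -0.9 -3.2 -1.3 -1.6  1.2  1.   1.7 -3.4 -1.8 -1.2 -0.4]
mast [[454.  -8. 277.]]
top [[445. -11. 300.]]
hub [[554. 155. 170.]]
foot [[508. 143. 289.]]
```

View pics/scene1.png

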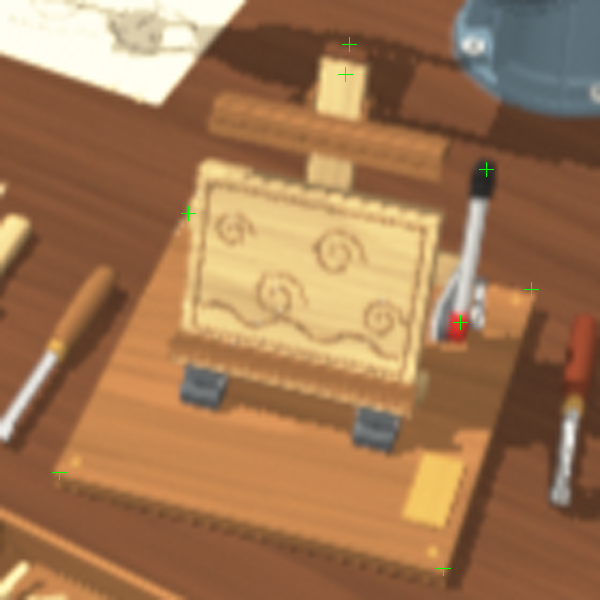

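View pics/top1.png

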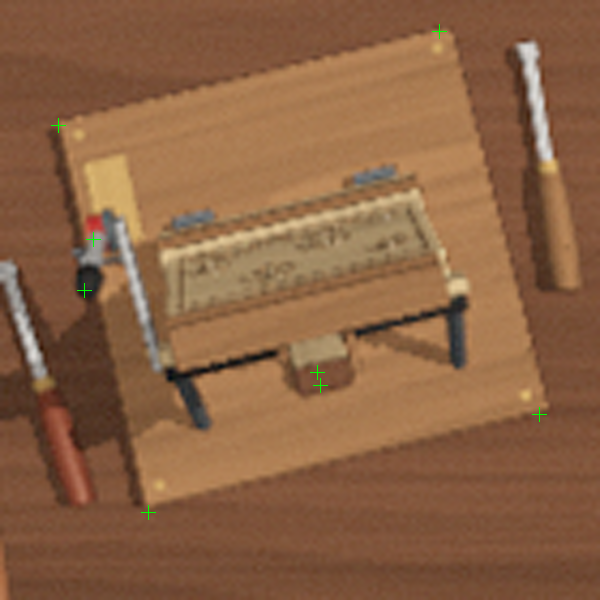

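```bash
sed -i 's/160,-20/165,-20/g;s/-160/-165/g' h.py; grep CORN h.py
python3 - <<'E'
from h import *
from scipy.optimize import least_squares
d=pickle.load(open("cams.pkl","rb"));k=600/140
t=lambda L:np.array(L)/k-.5+[195,155]
s=lambda L:np.array(L)/k-.5+[210,165]
T=t([[62,122],[452,32],[547,404],[143,508],[96,222],[89,281]])
S=s([[443,572],[61,473],[535,289],[458,328],[484,178],[343,58]])
C=np.array(CORN)
fp=lambda p:np.vstack([fr(p,[50,135,120]),fr(p,leg(0))])
pr=lambda p:(np.vstack([base(p,C),fp(p)]),np.vstack([base(p,C[[0,1,3]]),fp(p),fr(p,[-36,0,295])]))
f=lambda p:np.r_[(proj(d["top"],pr(p)[0])-T).ravel(),(proj(d["scene"],pr(p)[1])-S).ravel()]
r=least_squares(f,[584,23,.23],loss='soft_l1');p=r.x;print(p,f(p).reshape(-1,2).round(1).tolist());np.save("p.npy",p)
g=least_squares(lambda z:(proj(d["scene"],fr(p,[[z[1],-95,z[0]],[z[1],95,z[0]]]))-s([[210,133],[443,180]])).ravel(),[240,0]);print('jaw z,x front',g.x,g.fun)
g=least_squares(lambda z:(proj(d["scene"],fr(p,[[z[1],-100,z[0]],[z[1],100,z[0]]]))-s([[203,163],[441,212]])).ravel(),[200,0]);print('block top z,x',g.x,g.fun)
for n,o in(("scene",(210,165)),("top",(195,155))):
    pass
for q in ([-36,0,270],[-36,0,295],[50,135,120],leg(0)):print(fr(p,q).round(0))
E
```

```text
CORN=[[120,165,-20],[120,-165,-20],[-200,-165,-20],[-200,165,-20]]
[5.89402652e+02 2.11020493e+01 2.30350672e-01] [[-1.6, -0.5], [-0.7, -1.6], [-0.1, 0.9], [0.0, -0.3], [0.2, 2.2], [-0.6, 0.3], [0.0, 0.4], [-3.0, -0.1], [-0.2, 1.3], [-0.6, -0.3], [-0.7, -1.2], [0.5, -2.4]]
jaw z,x front [209.56448323 -15.72057218] [ 0.40663795 -0.32835591 -0.62004299  0.27110619]
block top z,x [182.27341557 -17.04411196] [-0.05907473 -0.41175032  0.1641797   0.42568994]
[[458. -10. 277.]]
[[449. -12. 300.]]
[[560. 153. 170.]]
[[513. 142. 289.]]
```

```bash
cat >> h.py <<'E'
p=np.load("p.npy")
def Rt(th,yawdeg=0): # tool z = -mast axis; yawdeg 0: tool y along frame x
    F=Ro.from_euler('z',p[2])*Ro.from_euler('y',th-0.384)
    M=np.array([[0,1,0],[1,0,0],[0,0,-1]],float).T  # columns tool x=+y, y=+x, z=-z
    return F*Ro.from_matrix(M)*Ro.from_euler('z',yawdeg,degrees=True)
def plan(R,q,maxr=10,maxd=4.):
    from station import get_obs
    o=get_obs();A=Ro.from_rotvec(o["ee_rot"])
    w=np.degrees((A.inv()*R).as_rotvec());d=R.inv().apply(np.array(q)-o["tcp_pos"])/10
    nr=max(1,int(np.ceil(np.abs(w).max()/maxr)));nd=max(1,int(np.ceil(np.abs(d).max()/maxd)))
    print('t',round(o["t"],2),'tcp',o["tcp_pos"].round(1),'tgt',np.round(q,1),'F',o["force"].round(1))
    print('turn total',w.round(2),'rows',nr,'each',(w/nr).round(2));print('then shift total cm',d.round(2),'rows',nd,'each',(d/nd).round(2))
E
python3 - <<'E'
from h import *
plan(Rt(0),fr(p,[-14,-75,305+19])[0])
E
```

```text
t 0.1 tcp [ 226.4 -528.1  256.9] tgt [475.7 -82.6 335.2] F [-0.7  0.1  0. ]
turn total [-18.35  15.28 -78.97] rows 8 each [-2.29  1.91 -9.87]
then shift total cm [37.68 34.87  5.65] rows 10 each [3.77 3.49 0.57]
```

carry_out([
  {"wx": -2.3, "wy": 1.9, "wz": -9.9},
  {"wx": -2.3, "wy": 1.9, "wz": -9.9},
  {"wx": -2.3, "wy": 1.9, "wz": -9.9},
  {"wx": -2.3, "wy": 1.9, "wz": -9.9},
  {"wx": -2.3, "wy": 1.9, "wz": -9.9},
  {"wx": -2.3, "wy": 1.9, "wz": -9.9},
  {"wx": -2.3, "wy": 1.9, "wz": -9.9},
  {"wx": -2.3, "wy": 1.9, "wz": -9.9},
], grip=-1, newtons=20)

```text
validation failed for argument at $.in...
```

carry_out([
  {"z": -2, "x": 2},
  {"x": 4, "y": 3.5, "z": 1},
  {"x": 4, "y": 3.5, "z": 1},
  {"x": 4, "y": 3.5, "z": 1},
  {"x": 4, "y": 3.5, "z": 1},
  {"x": 4, "y": 3.5, "z": 1},
  {"x": 4, "y": 3.5, "z": 1},
  {"x": 4, "y": 3.5, "z": 1},
])

```text
validation failed for argument at $.in...
```

Run:
```python
from h import *
plan(Rt(0),fr(p,[-14,-75,305+19])[0])
```

```text
t 0.1 tcp [ 226.4 -528.1  256.9] tgt [475.7 -82.6 335.2] F [-0.7  0.1  0. ]
turn total [-18.35  15.28 -78.97] rows 8 each [-2.29  1.91 -9.87]
then shift total cm [37.68 34.87  5.65] rows 10 each [3.77 3.49 0.57]
```

carry_out([
  {"x": 0, "y": 0, "z": 0, "wx": -2.3, "wy": 1.9, "wz": -9.9},
  {"x": 0, "y": 0, "z": 0, "wx": -2.3, "wy": 1.9, "wz": -9.9},
  {"x": 0, "y": 0, "z": 0, "wx": -2.3, "wy": 1.9, "wz": -9.9},
  {"x": 0, "y": 0, "z": 0, "wx": -2.3, "wy": 1.9, "wz": -9.9},
  {"x": 0, "y": 0, "z": 0, "wx": -2.3, "wy": 1.9, "wz": -9.9},
  {"x": 0, "y": 0, "z": 0, "wx": -2.3, "wy": 1.9, "wz": -9.9},
  {"x": 0, "y": 0, "z": 0, "wx": -2.3, "wy": 1.9, "wz": -9.9},
  {"x": 0, "y": 0, "z": 0, "wx": -2.3, "wy": 1.9, "wz": -9.9},
], grip=-1, newtons=20)

```text
t: 1.1
tcp_pos: [226.4, -528.2, 257.3]
ee_rot: [1.77, 2.257, 0.436]
force: [-0.4, 0.2, -0.2]
gripper_width: 0.114
grip_force: 0.0
```

All six keys are required.

carry_out([
  {"x": 2, "y": 0, "z": -2, "wx": 0, "wy": 0, "wz": 0},
  {"x": 4, "y": 3.5, "z": 1, "wx": 0, "wy": 0, "wz": 0},
  {"x": 4, "y": 3.5, "z": 1, "wx": 0, "wy": 0, "wz": 0},
  {"x": 4, "y": 3.5, "z": 1, "wx": 0, "wy": 0, "wz": 0},
  {"x": 4, "y": 3.5, "z": 1, "wx": 0, "wy": 0, "wz": 0},
  {"x": 4, "y": 3.5, "z": 1, "wx": 0, "wy": 0, "wz": 0},
  {"x": 4, "y": 3.5, "z": 1, "wx": 0, "wy": 0, "wz": 0},
  {"x": 4, "y": 3.5, "z": 1, "wx": 0, "wy": 0, "wz": 0},
])

```text
t: 2.1
tcp_pos: [396.4, -177.9, 301.9]
ee_rot: [1.778, 2.251, 0.434]
force: [0.7, 0.2, 0.8]
gripper_width: 0.005
grip_force: 0.0
```

Run:
```python
from h import *
plan(Rt(0),fr(p,[-14,-75,305+19])[0])
```

```text
t 2.1 tcp [ 396.4 -177.9  301.9] tgt [475.7 -82.6 335.2] F [0.7 0.2 0.8]
turn total [-0.    0.14  0.23] rows 1 each [-0.    0.14  0.23]
then shift total cm [ 7.47 10.42  0.63] rows 3 each [2.49 3.47 0.21]
```

carry_out([
  {"x": 2.5, "y": 3.5, "z": 0.2, "wx": 0, "wy": 0, "wz": 0.2},
  {"x": 2.5, "y": 3.5, "z": 0.2, "wx": 0, "wy": 0, "wz": 0},
  {"x": 2.5, "y": 3.5, "z": 0.2, "wx": 0, "wy": 0, "wz": 0},
  {"x": 0, "y": 0, "z": 0, "wx": 0, "wy": 0, "wz": 0},
])

```text
t: 2.6
tcp_pos: [476.7, -81.3, 336.2]
ee_rot: [1.775, 2.254, 0.436]
force: [1.1, -0.6, -1.4]
gripper_width: 0.005
grip_force: 0.0
```

```bash
cat >> h.py <<'E'
def wristproj(c,o,P):
    T=np.eye(4);T[:3,:3]=Ro.from_rotvec(o["ee_rot"]).as_matrix();T[:3,3]=o["tcp_pos"]
    W=np.linalg.inv(T@np.array(c["mount"]))
    return proj(dict(c,rvec=cv2.Rodrigues(W[:3,:3])[0],tvec=W[:3,3]),P)
E
python3 - <<'E'
from h import *
from station import *
o=get_obs();c=camera("wrist");pickle.dump((o,c),open("w1.pkl","wb"))
print(c["fx"],np.array(c["mount"]).round(2).tolist())
plan(Rt(0),fr(p,[-14,-75,305+19])[0])
P=[fr(p,q)[0] for q in([-36,0,270],[-36,0,295],[-12,-95,226],[-12,95,226],[3,-95,210],[-8,-100,190],[-8,100,190],leg(0))]+[base(p,q)[0] for q in CORN]
im=cv2.resize(c["image"][:,:,::-1],(800,600),interpolation=cv2.INTER_CUBIC)
for u in wristproj(c,o,P):
    if abs(u).max()<2000: cv2.drawMarker(im,tuple(int(v/.7) for v in u),(0,255,0),0,14,1)
cv2.imwrite("pics/w1.png",im)
E
```

```text
333.1332158494902 [[-0.0, -0.95, -0.3, 77.62], [1.0, -0.0, -0.0, 0.04], [-0.0, -0.3, 0.95, -126.0], [0.0, 0.0, 0.0, 1.0]]
t 2.65 tcp [475.9 -82.4 335.3] tgt [475.7 -82.6 335.2] F [-0.3 -0.6 -0.6]
turn total [-0.05  0.05  0.26] rows 1 each [-0.05  0.05  0.26]
then shift total cm [-0.02 -0.02  0.  ] rows 1 each [-0.02 -0.02  0.  ]
```

View pics/w1.png

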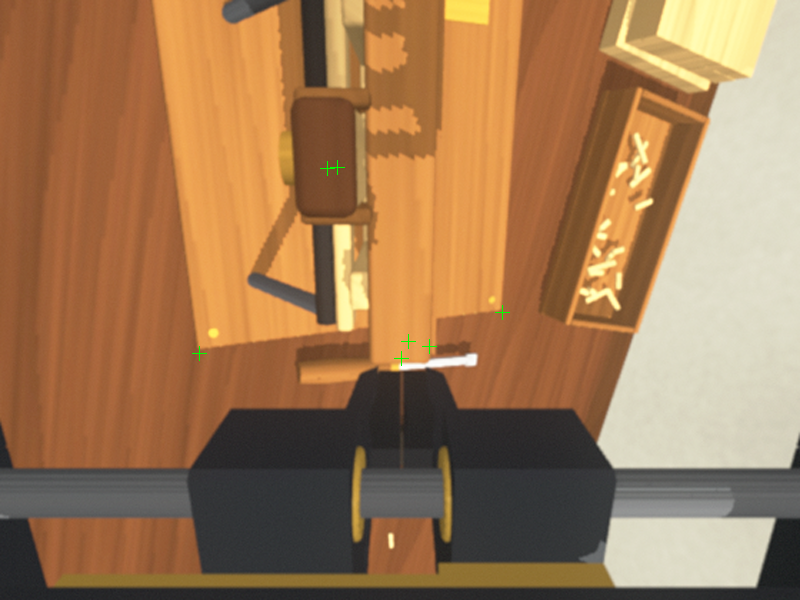

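The wrist view looks along the mast. The cap centre is at (327,158), about 3 mm to the left of the prediction. The clamp bar spans columns 370–435 with the closed fingertips centred over its right wing at column 402. I'll descend along the mast.

carry_out([
  {"x": 0, "y": 0, "z": 1, "wx": 0, "wy": 0, "wz": 0},
  {"x": 0, "y": 0, "z": 1, "wx": 0, "wy": 0, "wz": 0},
  {"x": 0, "y": 0, "z": 1, "wx": 0, "wy": 0, "wz": 0},
  {"x": 0, "y": 0, "z": 1, "wx": 0, "wy": 0, "wz": 0},
  {"x": 0, "y": 0, "z": 0.5, "wx": 0, "wy": 0, "wz": 0},
  {"x": 0, "y": 0, "z": 0.5, "wx": 0, "wy": 0, "wz": 0},
])

```text
t: 3.4
tcp_pos: [494.2, -79.4, 288.8]
ee_rot: [1.782, 2.25, 0.435]
force: [0.2, 1.1, 0.0]
gripper_width: 0.005
grip_force: 0.0
```

carry_out([
  {"x": 0, "y": 0, "z": 0.5, "wx": 0, "wy": 0, "wz": 0},
  {"x": 0, "y": 0, "z": 0.5, "wx": 0, "wy": 0, "wz": 0},
  {"x": 0, "y": 0, "z": 0.5, "wx": 0, "wy": 0, "wz": 0},
])

```text
t: 3.78
tcp_pos: [499.7, -78.1, 275.1]
ee_rot: [1.781, 2.25, 0.435]
force: [-2.2, 0.5, 3.3]
gripper_width: 0.005
grip_force: 1.6
```

carry_out([
  {"x": 0, "y": 0, "z": 0.5, "wx": 0, "wy": 0, "wz": 0},
  {"x": 0, "y": 0, "z": 0.5, "wx": 0, "wy": 0, "wz": 0},
  {"x": 0, "y": 0, "z": 0.5, "wx": 0, "wy": 0, "wz": 0},
  {"x": 0, "y": 0, "z": 0.5, "wx": 0, "wy": 0, "wz": 0},
])

```text
t: 4.28
tcp_pos: [507.0, -76.4, 256.5]
ee_rot: [1.781, 2.249, 0.435]
force: [-2.2, 0.2, 3.3]
gripper_width: 0.004
grip_force: 1.6
```

carry_out([
  {"x": 0, "y": 0, "z": 0.3, "wx": 0, "wy": 0, "wz": 0},
  {"x": 0, "y": 0, "z": 0.3, "wx": 0, "wy": 0, "wz": 0},
])

```text
t: 4.53
tcp_pos: [509.1, -75.9, 251.0]
ee_rot: [1.781, 2.25, 0.435]
force: [-1.4, 1.3, 2.6]
gripper_width: 0.006
grip_force: 1.5
```

carry_out([
  {"x": 0, "y": 0, "z": 0.3, "wx": 0, "wy": 0, "wz": 0},
])

```text
t: 4.65
tcp_pos: [510.2, -75.7, 248.2]
ee_rot: [1.781, 2.25, 0.435]
force: [-2.2, 1.0, 2.6]
gripper_width: 0.006
grip_force: 1.5
```

carry_out([
  {"x": 0, "y": 0, "z": 0.3, "wx": 0, "wy": 0, "wz": 0},
])

```text
t: 4.78
tcp_pos: [511.3, -75.4, 245.4]
ee_rot: [1.781, 2.25, 0.435]
force: [-1.2, 1.6, 3.2]
gripper_width: 0.008
grip_force: 1.6
```

carry_out([
  {"x": 0, "y": 0, "z": 0.3, "wx": 0, "wy": 0, "wz": 0},
])

```text
t: 4.9
tcp_pos: [512.4, -75.2, 242.6]
ee_rot: [1.781, 2.25, 0.435]
force: [-1.7, 0.9, 3.4]
gripper_width: 0.005
grip_force: 1.6
```

carry_out([
  {"x": 0, "y": 0, "z": 0.2, "wx": 0, "wy": 0, "wz": 0},
])

```text
t: 5.03
tcp_pos: [513.1, -75.0, 240.7]
ee_rot: [1.781, 2.25, 0.435]
force: [-0.6, 2.2, 3.2]
gripper_width: 0.004
grip_force: 1.5
```

carry_out([
  {"x": 0, "y": 0, "z": 0.2, "wx": 0, "wy": 0, "wz": 0},
])

```text
t: 5.15
tcp_pos: [513.8, -74.8, 239.0]
ee_rot: [1.781, 2.25, 0.435]
force: [-0.6, 1.2, 4.1]
gripper_width: 0.007
grip_force: 1.5
```

carry_out([
  {"x": 0, "y": 0, "z": 0.2, "wx": 0, "wy": 0, "wz": 0},
])

```text
t: 5.28
tcp_pos: [514.5, -74.7, 237.1]
ee_rot: [1.782, 2.25, 0.435]
force: [0.4, 2.0, 3.0]
gripper_width: 0.005
grip_force: 1.5
```

carry_out([
  {"x": 0, "y": 0, "z": 0.2, "wx": 0, "wy": 0, "wz": 0},
])

```text
t: 5.4
tcp_pos: [515.3, -74.5, 235.3]
ee_rot: [1.781, 2.25, 0.435]
force: [0.8, 2.2, 3.0]
gripper_width: 0.005
grip_force: 1.5
```

carry_out([
  {"x": 0, "y": 0, "z": 0.2, "wx": 0, "wy": 0, "wz": 0},
])

```text
t: 5.52
tcp_pos: [516.0, -74.5, 235.1]
ee_rot: [1.78, 2.251, 0.434]
force: [-21.8, 3.1, 32.1]
gripper_width: 0.006
grip_force: 18.6
```

carry_out([
  {"x": 0, "y": 0, "z": 0.2, "wx": 0, "wy": 0, "wz": 0},
])

```text
t: 5.65
tcp_pos: [517.4, -74.2, 235.7]
ee_rot: [1.777, 2.25, 0.436]
force: [-30.3, 7.2, 47.1]
gripper_width: 0.004
grip_force: 27.0
```

The clamp bore on the block after about 40 mm of travel. Retracting and moving over to the kickstand side.

carry_out([
  {"x": 0, "y": 0, "z": -1, "wx": 0, "wy": 0, "wz": 0},
  {"x": 0, "y": 0, "z": -3, "wx": 0, "wy": 0, "wz": 0},
  {"x": 0, "y": 0, "z": -4, "wx": 0, "wy": 0, "wz": 0},
  {"x": 0, "y": 0, "z": -4, "wx": 0, "wy": 0, "wz": 0},
  {"x": 0, "y": 0, "z": -2, "wx": 0, "wy": 0, "wz": 0},
])

```text
t: 6.28
tcp_pos: [465.2, -86.6, 363.2]
ee_rot: [1.78, 2.248, 0.433]
force: [0.5, -0.2, -0.8]
gripper_width: 0.006
grip_force: 0.0
```

Run:
```python
from h import *
plan(Rt(0),fr(p,[10,139,315+19])[0])
```

```text
t 6.28 tcp [465.2 -86.6 363.2] tgt [444.9 130.  353.4] F [ 0.5 -0.2 -0.8]
turn total [0.03 0.26 0.08] rows 1 each [0.03 0.26 0.08]
then shift total cm [21.55  2.38  2.01] rows 6 each [3.59 0.4  0.34]
```

carry_out([
  {"x": 3.6, "y": 0.4, "z": 0, "wx": 0, "wy": 0.2, "wz": 0},
  {"x": 3.6, "y": 0.4, "z": 0, "wx": 0, "wy": 0, "wz": 0},
  {"x": 3.6, "y": 0.4, "z": 0, "wx": 0, "wy": 0, "wz": 0},
  {"x": 0, "y": 0, "z": 0, "wx": 0, "wy": 0, "wz": 0},
])

```text
t: 6.78
tcp_pos: [451.1, 23.4, 365.6]
ee_rot: [1.778, 2.255, 0.438]
force: [-0.2, -1.5, 0.6]
gripper_width: 0.004
grip_force: 0.0
```

Run:
```python
from h import *
from station import *
o=get_obs();c=camera("wrist");pickle.dump((o,c),open("w2.pkl","wb"))
P=[fr(p,q)[0] for q in([-36,0,270],[-36,0,295],[-14,95,197],[-8,100,181],[50,135,120],leg(0))]+[base(p,q)[0] for q in CORN]
im=cv2.resize(c["image"][:,:,::-1],(800,600),interpolation=cv2.INTER_CUBIC)
for u in wristproj(c,o,P):
    print((u/.7).round(0))
    if abs(u).max()<2000: cv2.drawMarker(im,tuple(int(v/.7) for v in u),(0,255,0),0,14,1)
cv2.imwrite("pics/w2.png",im)
```

```text
[332. 397.]
[325. 424.]
[382. 188.]
[392. 178.]
[476. 123.]
[519. 103.]
[502. 105.]
[485. 388.]
[214. 442.]
[168.  88.]
```

View pics/w2.png

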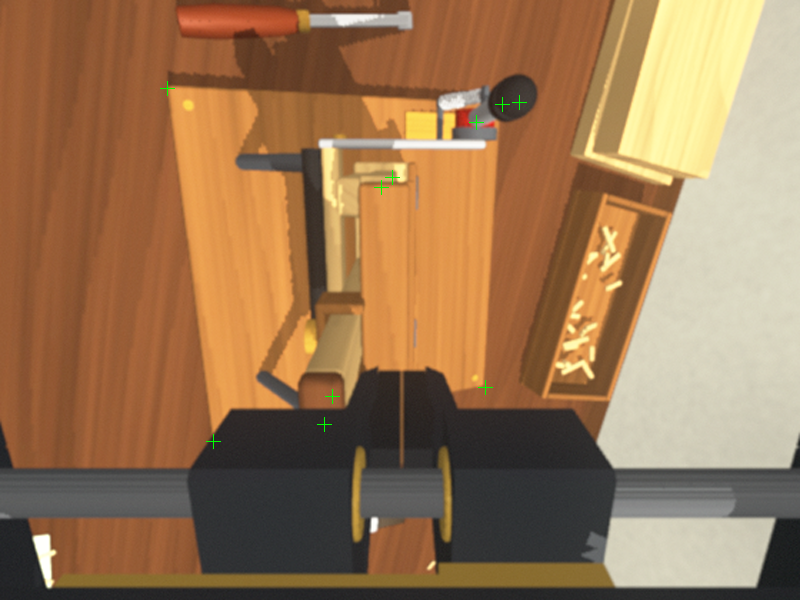

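The black foot ball is at (514,97), about 3 mm left of the prediction. The spring is at (460,100) on the outer side, the steel bracket at rows 140–148, and the clamp bar now lies on the block. The space behind the leg is free.

Run:
```python
from h import *
plan(Rt(0),fr(p,[10,140,315+19])[0])
```

```text
t 6.83 tcp [451.3  22.3 365.5] tgt [444.6 131.  353.4] F [-0.3  0.5 -0.2]
turn total [-0.05 -0.09  0.21] rows 1 each [-0.05 -0.09  0.21]
then shift total cm [10.73  1.24  1.81] rows 3 each [3.58 0.41 0.6 ]
```

carry_out([
  {"x": 3.6, "y": 0.4, "z": 0.6, "wx": 0, "wy": 0, "wz": 0.2},
  {"x": 3.6, "y": 0.4, "z": 0.6, "wx": 0, "wy": 0, "wz": 0},
  {"x": 3.6, "y": 0.4, "z": 0.6, "wx": 0, "wy": 0, "wz": 0},
  {"x": 0, "y": 0, "z": 3, "wx": 0, "wy": 0, "wz": 0},
  {"x": 0, "y": 0, "z": 3, "wx": 0, "wy": 0, "wz": 0},
  {"x": 0, "y": 0, "z": 3, "wx": 0, "wy": 0, "wz": 0},
  {"x": 0, "y": 0, "z": 2, "wx": 0, "wy": 0, "wz": 0},
  {"x": 0, "y": 0, "z": 0, "wx": 0, "wy": 0, "wz": 0},
])

```text
t: 7.82
tcp_pos: [483.9, 139.4, 249.5]
ee_rot: [1.79, 2.251, 0.434]
force: [-1.2, -0.1, -0.3]
gripper_width: 0.008
grip_force: 0.0
```

Run:
```python
from h import *
for k,x,z in((0,-24,85),(.5,26,79),(1,62,56),(1.35,80,30),(1.5,88,14)):print(k);plan(Rt(0),fr(p,[48+x,140,120+z+19])[0])
```

```text
0
t 7.83 tcp [483.9 139.4 249.5] tgt [497.4 143.3 256.7] F [-1.2 -0.1 -0.3]
turn total [-0.29 -0.08 -0.21] rows 1 each [-0.29 -0.08 -0.21]
then shift total cm [ 0.08  1.57 -0.14] rows 1 each [ 0.08  1.57 -0.14]
0.5
t 7.83 tcp [483.9 139.4 249.5] tgt [544.7 154.4 269.8] F [-1.2 -0.1 -0.3]
turn total [-0.29 -0.08 -0.21] rows 1 each [-0.29 -0.08 -0.21]
then shift total cm [0.08 6.57 0.46] rows 2 each [0.04 3.29 0.23]
1
t 7.83 tcp [483.9 139.4 249.5] tgt [585.6 164.  262. ] F [-1.2 -0.1 -0.3]
turn total [-0.29 -0.08 -0.21] rows 1 each [-0.29 -0.08 -0.21]
then shift total cm [ 0.08 10.17  2.76] rows 3 each [0.03 3.39 0.92]
1.35
t 7.83 tcp [483.9 139.4 249.5] tgt [611.3 170.  244.6] F [-1.2 -0.1 -0.3]
turn total [-0.29 -0.08 -0.21] rows 1 each [-0.29 -0.08 -0.21]
then shift total cm [ 0.08 11.97  5.36] rows 3 each [0.03 3.99 1.79]
1.5
t 7.83 tcp [483.9 139.4 249.5] tgt [624.4 173.1 232.8] F [-1.2 -0.1 -0.3]
turn total [-0.29 -0.08 -0.21] rows 1 each [-0.29 -0.08 -0.21]
then shift total cm [ 0.08 12.77  6.96] rows 4 each [0.02 3.19 1.74]
```

carry_out([
  {"x": 0, "y": 1.2, "z": 0, "wx": 0, "wy": 0, "wz": 0},
  {"x": 0, "y": 1.2, "z": 0, "wx": 0, "wy": 0, "wz": 0},
  {"x": 0, "y": 1.2, "z": 0.1, "wx": 0, "wy": 0, "wz": 0},
  {"x": 0, "y": 1.2, "z": 0.1, "wx": 0, "wy": 0, "wz": 0},
])

```text
t: 8.32
tcp_pos: [529.2, 151.0, 268.4]
ee_rot: [1.786, 2.249, 0.438]
force: [-1.8, -0.3, -1.7]
gripper_width: 0.003
grip_force: 1.0
```

carry_out([
  {"x": 0, "y": 1.2, "z": 0.2, "wx": 0, "wy": 0, "wz": 0},
  {"x": 0, "y": 1.2, "z": 0.4, "wx": 0, "wy": 0, "wz": 0},
  {"x": 0, "y": 1.2, "z": 0.6, "wx": 0, "wy": 0, "wz": 0},
  {"x": 0, "y": 1.2, "z": 0.8, "wx": 0, "wy": 0, "wz": 0},
])

```text
t: 8.82
tcp_pos: [580.3, 162.9, 267.6]
ee_rot: [1.786, 2.249, 0.44]
force: [0.5, -1.0, -0.8]
gripper_width: 0.004
grip_force: 0.4
```

carry_out([
  {"x": 0, "y": 0.8, "z": 1.0, "wx": 0, "wy": 0, "wz": 0},
  {"x": 0, "y": 0.8, "z": 1.0, "wx": 0, "wy": 0, "wz": 0},
  {"x": 0, "y": 0.8, "z": 1.0, "wx": 0, "wy": 0, "wz": 0},
  {"x": 0, "y": 0.5, "z": 1.0, "wx": 0, "wy": 0, "wz": 0},
])

```text
t: 9.32
tcp_pos: [620.6, 172.3, 240.6]
ee_rot: [1.786, 2.249, 0.439]
force: [0.7, 0.3, 0.4]
gripper_width: 0.009
grip_force: 0.0
```

Run:
```python
from h import *
from station import *
o=get_obs();c=camera("scene");pickle.dump((o,c),open("s2.pkl","wb"))
im=c["image"][150:300,195:395,::-1]
cv2.imwrite("pics/s2.png",cv2.resize(im,(800,600),interpolation=cv2.INTER_CUBIC))
```

```text
(no output)
```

View pics/s2.png

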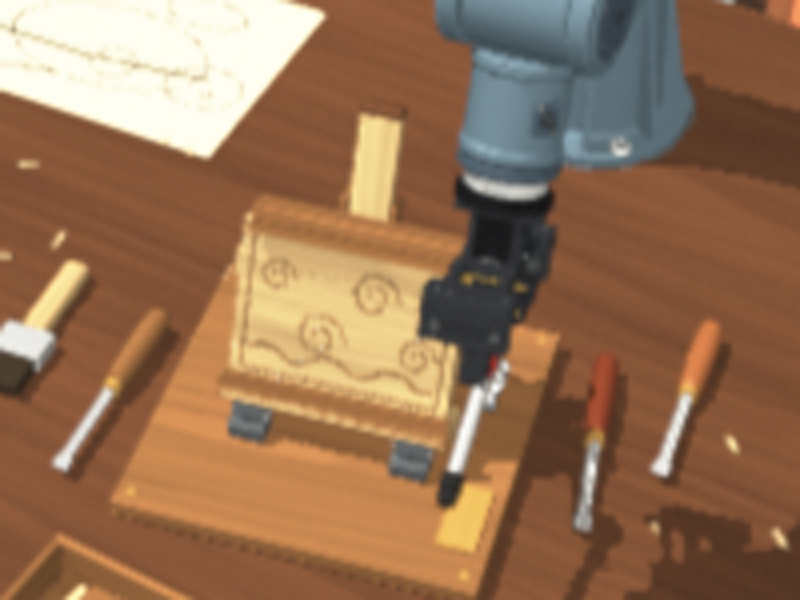

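The kickstand has snapped down (foot at (450,488), above the brass plate), and the clamp is on the block. I'll check the foot position numerically, then retract.

carry_out([
  {"x": 0, "y": 0, "z": -2, "wx": 0, "wy": 0, "wz": 0},
  {"x": 0, "y": 0, "z": -4, "wx": 0, "wy": 0, "wz": 0},
  {"x": 0, "y": 0, "z": -5, "wx": 0, "wy": 0, "wz": 0},
  {"x": 0, "y": -2, "z": -5, "wx": 0, "wy": 0, "wz": 0},
  {"x": 0, "y": -3, "z": -4, "wx": 0, "wy": 0, "wz": 0},
  {"x": 0, "y": 0, "z": 0, "wx": 0, "wy": 0, "wz": 0},
], grip=1)

```text
t: 10.12
tcp_pos: [500.6, 144.2, 413.6]
ee_rot: [1.781, 2.243, 0.446]
force: [-0.4, -1.0, 0.7]
gripper_width: 0.664
grip_force: 0.0
```

Run:
```python
from h import *
from station import *
o,c=pickle.load(open("s2.pkl","rb"))
for k in(2.8,3.0,3.23):print(k,((proj(c,fr(p,leg(k)))[0]-[195,150]+.5)*4).round(0))
print('hub',((proj(c,fr(p,leg(0,0)))[0]-[195,150]+.5)*4).round(0))
print(get_obs()["joints"].round(2))
for y in(90,-90):print(y);plan(Rt(0,y),fr(p,[-36,2,350])[0])
```

```text
2.8 [452. 515.]
3.0 [458. 508.]
3.23 [465. 494.]
hub [485. 365.]
[ 0.   -0.29  1.79  0.09  1.26 -0.24]
90
t 10.12 tcp [500.6 144.2 413.6] tgt [428.8 -14.5 351. ] F [-0.4 -1.   0.7]
turn total [ 0.42 -0.37 89.92] rows 9 each [ 0.05 -0.04  9.99]
then shift total cm [-12.19  13.81   1.82] rows 4 each [-3.05  3.45  0.46]
-90
t 10.12 tcp [500.6 144.2 413.6] tgt [428.8 -14.5 351. ] F [-0.4 -1.   0.7]
turn total [  0.37   0.42 -90.08] rows 10 each [ 0.04  0.04 -9.01]
then shift total cm [ 12.19 -13.81   1.82] rows 4 each [ 3.05 -3.45  0.46]
```

carry_out([
  {"x": 0, "y": 0, "z": 0, "wx": 0, "wy": 0, "wz": 10},
  {"x": 0, "y": 0, "z": 0, "wx": 0, "wy": 0, "wz": 10},
  {"x": 0, "y": 0, "z": 0, "wx": 0, "wy": 0, "wz": 10},
  {"x": 0, "y": 0, "z": 0, "wx": 0, "wy": 0, "wz": 10},
  {"x": 0, "y": 0, "z": 0, "wx": 0, "wy": 0, "wz": 10},
  {"x": 0, "y": 0, "z": 0, "wx": 0, "wy": 0, "wz": 10},
  {"x": 0, "y": 0, "z": 0, "wx": 0, "wy": 0, "wz": 10},
  {"x": 0, "y": 0, "z": 0, "wx": 0, "wy": 0, "wz": 10},
])

```text
t: 11.12
tcp_pos: [501.8, 144.3, 407.8]
ee_rot: [-3.01, -0.606, -0.596]
force: [0.0, 0.2, -0.6]
gripper_width: 1.001
grip_force: 0.0
```

carry_out([
  {"x": 0, "y": 0, "z": 0, "wx": 0, "wy": 0, "wz": 9.9},
  {"x": -3, "y": 3.4, "z": 0, "wx": 0, "wy": 0, "wz": 0},
  {"x": -3, "y": 3.4, "z": 0, "wx": 0, "wy": 0, "wz": 0},
  {"x": -3, "y": 3.4, "z": 0, "wx": 0, "wy": 0, "wz": 0},
  {"x": -3, "y": 3.4, "z": 0, "wx": 0, "wy": 0, "wz": 0},
  {"x": 0, "y": 0, "z": 0, "wx": 0, "wy": 0, "wz": 0},
])

```text
t: 11.88
tcp_pos: [423.7, -16.0, 361.9]
ee_rot: [-3.023, -0.339, -0.585]
force: [-0.5, 1.1, 0.5]
gripper_width: 0.995
grip_force: 0.0
```

Run:
```python
from h import *
from station import *
c=camera("scene");o=get_obs();w=camera("wrist");pickle.dump((o,c,w),open("s3.pkl","wb"))
plan(Rt(0,90),fr(p,[-36,2,350])[0])
g=c["image"].max(2).astype(int);x0,y0=295,255
sub=g[y0:y0+30,x0:x0+25]
# dark ball
m=(sub<70);n,l,st,ce=cv2.connectedComponentsWithStats(m.astype(np.uint8));print(st[:,:].tolist(),(ce+[x0,y0]).round(1).tolist())
print('pred',proj(c,fr(p,leg(3.23))),proj(c,fr(p,leg(3.0))))
a=cv2.resize(c["image"][215:290,270:337,::-1],(400,448),interpolation=cv2.INTER_CUBIC)
b=cv2.resize(w["image"][:,:,::-1],(400,300))
P=[fr(p,q)[0] for q in([-36,0,270],[-36,0,295])]
for u in wristproj(w,o,P): cv2.drawMarker(b,tuple(int(v*400/560) for v in u),(0,255,0),0,14,1)
cv2.imwrite("pics/s3.png",np.hstack([a,np.vstack([b,np.zeros((148,400,3),np.uint8)])]))
```

```text
t 11.97 tcp [424.8 -13.8 363.1] tgt [428.8 -14.5 351. ] F [ 0.5 -0.2  0.5]
turn total [-0.04 -0.02 -0.13] rows 1 each [-0.04 -0.02 -0.13]
then shift total cm [-0.11  0.16  1.26] rows 1 each [-0.11  0.16  1.26]
[[0, 0, 25, 30, 738], [16, 15, 3, 5, 12]] [[306.9, 269.5], [311.9, 271.6]]
pred [[310.80633437 272.99528313]] [[308.97565712 276.60783861]]
```

View pics/s3.png

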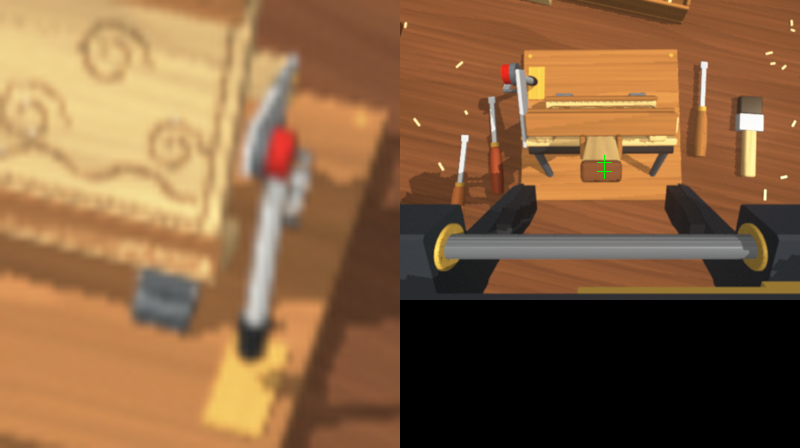

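The foot is at (311.9,271.6) against a predicted (310.8,273.0), so the kickstand is fully at its stop. The mast cap is centred between the open fingers in the wrist view. Going down to grasp.

carry_out([
  {"x": -0.1, "y": 0.1, "z": 2.5, "wx": 0, "wy": 0, "wz": 0},
  {"x": 0, "y": 0, "z": 2.5, "wx": 0, "wy": 0, "wz": 0},
  {"x": 0, "y": 0, "z": 2.5, "wx": 0, "wy": 0, "wz": 0},
  {"x": 0, "y": 0, "z": 1.8, "wx": 0, "wy": 0, "wz": 0},
  {"x": 0, "y": 0, "z": 0, "wx": 0, "wy": 0, "wz": 0},
])

```text
t: 12.6
tcp_pos: [457.7, -4.5, 275.1]
ee_rot: [-3.018, -0.354, -0.582]
force: [0.8, -0.0, 0.9]
gripper_width: 1.0
grip_force: 0.0
```

carry_out([
  {"x": 0, "y": 0, "z": 0, "wx": 0, "wy": 0, "wz": 0},
  {"x": 0, "y": 0, "z": 0, "wx": 0, "wy": 0, "wz": 0},
  {"x": 0, "y": 0, "z": 0, "wx": 0, "wy": 0, "wz": 0},
  {"x": 0, "y": 0, "z": 0, "wx": 0, "wy": 0, "wz": 0},
  {"x": 0, "y": 0, "z": 0, "wx": 0, "wy": 0, "wz": 0},
  {"x": 0, "y": 0, "z": 0, "wx": 0, "wy": 0, "wz": 0},
  {"x": 0, "y": 0, "z": 0, "wx": 0, "wy": 0, "wz": 0},
  {"x": 0, "y": 0, "z": 0, "wx": 0, "wy": 0, "wz": 0},
], grip=-1, newtons=30)

```text
t: 13.6
tcp_pos: [457.9, -7.0, 276.3]
ee_rot: [-3.021, -0.349, -0.587]
force: [0.5, -4.9, 0.9]
gripper_width: 0.41
grip_force: 30.0
```

Run:
```python
from h import *
plan(Rt(0,90),fr(p,[-36,2,270])[0])
A=Rt(0,90)
for th in (0.048,.384,.40):
    B=Rt(th,90);print(th,np.degrees((A.inv()*B).as_rotvec()).round(2),(A.inv().apply(fr(p,[-36,0,270],th)[0]-fr(p,[-36,0,270],0)[0])/10).round(3))
```

```text
t 13.6 tcp [457.9  -7.  276.3] tgt [458.   -7.7 276.9] F [ 0.5 -4.9  0.9]
turn total [-0.02  0.02 -0.03] rows 1 each [-0.02  0.02 -0.03]
then shift total cm [ 0.01  0.06 -0.06] rows 1 each [ 0.01  0.06 -0.06]
0.048 [ 0.   -2.75 -0.  ] [ 1.3    0.    -0.142]
0.384 [  0. -22.   0.] [10.377  0.     0.618]
0.4 [  0.   -22.92  -0.  ] [10.798  0.     0.729]
```

carry_out([
  {"x": 0.26, "y": 0, "z": -0.03, "wx": 0, "wy": -0.55, "wz": 0},
  {"x": 0.52, "y": 0, "z": -0.06, "wx": 0, "wy": -1.1, "wz": 0},
  {"x": 0.52, "y": 0, "z": -0.06, "wx": 0, "wy": -1.1, "wz": 0},
  {"x": 0.52, "y": 0, "z": -0.06, "wx": 0, "wy": -1.1, "wz": 0},
])

```text
t: 14.1
tcp_pos: [473.7, -3.3, 284.7]
ee_rot: [-3.047, -0.352, -0.484]
force: [-2.6, -5.9, 1.7]
gripper_width: 0.409
grip_force: 30.0
```

```bash
cat >> h.py <<'E'
def stat(dth=0):
    from station import get_obs
    o=get_obs();R=Ro.from_rotvec(o["ee_rot"]);q=o["tcp_pos"]
    v=Ro.from_euler('z',-p[2]).apply(q-[p[0],p[1],40])
    print('t',round(o["t"],2),'hinge-rel',v.round(1),'radius',np.hypot(v[0],v[2]).round(1),'th by pos',(np.arctan2(v[0],v[2])+.384-np.arctan2(-36,270)).round(4),'th by rot',np.round((Rt(0,90).inv()*R).as_rotvec(),4),'Feasel',Ro.from_euler('z',-p[2]).apply(o["force"]).round(1),'M',o["ft_torque"].round(2),o["gripper_width"].round(3))
E
python3 -c "from h import *;stat()"
```

```text
Traceback (most recent call last):
  File "h.py", line 31, in stat
    print('t',round(o["t"],2),'hinge-rel',v.round(1),'radius',np.hypot(v[0],v[2]).round(1),'th by pos',(np.arctan2(v[0],v[2])+.384-np.arctan2(-36,270)).round(4),'th by rot',np.round((Rt(0,90).inv()*R).as_rotvec(),4),'Feasel',Ro.from_euler('z',-p[2]).apply(o["force"]).round(1),'M',o["ft_torque"].round(2),o["gripper_width"].round(3))
                                                                                                                                                                                                                                                                                                                 ^^^^^^^^^^^^^^^^^^^^^^^^
AttributeError: 'float' object has no attribute 'round'
```

Lifting as expected (−2.6 N). Continuing.

carry_out([
  {"x": 0.52, "y": 0, "z": -0.06, "wx": 0, "wy": -1.1, "wz": 0},
  {"x": 0.52, "y": 0, "z": -0.06, "wx": 0, "wy": -1.1, "wz": 0},
  {"x": 0.52, "y": 0, "z": -0.07, "wx": 0, "wy": -1.1, "wz": 0},
  {"x": 0.52, "y": 0, "z": -0.06, "wx": 0, "wy": -1.1, "wz": 0},
  {"x": 0.52, "y": 0, "z": -0.06, "wx": 0, "wy": -1.1, "wz": 0},
  {"x": 0.52, "y": 0, "z": -0.07, "wx": 0, "wy": -1.1, "wz": 0},
  {"x": 0.52, "y": 0, "z": -0.06, "wx": 0, "wy": -1.1, "wz": 0},
  {"x": 0.52, "y": 0, "z": -0.06, "wx": 0, "wy": -1.1, "wz": 0},
])

```text
t: 15.1
tcp_pos: [511.8, 5.6, 299.7]
ee_rot: [-3.092, -0.357, -0.25]
force: [-0.7, -4.8, 1.5]
gripper_width: 0.414
grip_force: 30.0
```

```bash
sed -i 's/,o\["gripper_width"\].round(3))/,round(o["gripper_width"],3))/' h.py; python3 -c "from h import *;stat()"
```

```text
t 15.1 hinge-rel [-79.1   2.7 259.7] radius 271.5 th by pos 0.2211 th by rot [ 0.0007 -0.2224  0.0004] Feasel [-1.8 -4.5  1.5] M [-0.62  0.18 -0.11] 0.414
```

carry_out([
  {"x": 0.52, "y": 0, "z": -0.06, "wx": 0, "wy": -1.1, "wz": 0},
  {"x": 0.52, "y": 0, "z": -0.06, "wx": 0, "wy": -1.1, "wz": 0},
  {"x": 0.52, "y": 0, "z": -0.07, "wx": 0, "wy": -1.1, "wz": 0},
  {"x": 0.52, "y": 0, "z": -0.06, "wx": 0, "wy": -1.1, "wz": 0},
  {"x": 0.52, "y": 0, "z": -0.06, "wx": 0, "wy": -1.1, "wz": 0},
  {"x": 0.33, "y": 0, "z": -0.04, "wx": 0, "wy": -0.7, "wz": 0},
  {"x": 0.24, "y": 0, "z": -0.03, "wx": 0, "wy": -0.5, "wz": 0},
  {"x": 0.24, "y": 0, "z": -0.03, "wx": 0, "wy": -0.5, "wz": 0},
])

```text
t: 16.1
tcp_pos: [544.5, 13.3, 307.4]
ee_rot: [-3.115, -0.36, -0.057]
force: [0.3, -5.0, 0.7]
gripper_width: 0.411
grip_force: 30.0
```

```bash
python3 -c "from h import *;stat()"
```

```text
t 16.1 hinge-rel [-45.5   2.7 267.4] radius 271.3 th by pos 0.3479 th by rot [ 0.0008 -0.3474  0.0004] Feasel [-0.9 -4.9  0.7] M [-0.65  0.04 -0.02] 0.411
```

Continuing in fine steps until the force shows the foot on its plate.

carry_out([
  {"x": 0.24, "y": 0, "z": -0.03, "wx": 0, "wy": -0.5, "wz": 0},
  {"x": 0.24, "y": 0, "z": -0.03, "wx": 0, "wy": -0.5, "wz": 0},
  {"x": 0.14, "y": 0, "z": -0.02, "wx": 0, "wy": -0.3, "wz": 0},
])

```text
t: 16.48
tcp_pos: [550.5, 14.8, 308.4]
ee_rot: [-3.118, -0.36, -0.021]
force: [-0.5, -5.0, 0.7]
gripper_width: 0.409
grip_force: 30.0
```

carry_out([
  {"x": 0.14, "y": 0, "z": -0.02, "wx": 0, "wy": -0.3, "wz": 0},
])

```text
t: 16.6
tcp_pos: [551.7, 15.1, 308.5]
ee_rot: [-3.119, -0.361, -0.013]
force: [1.2, -6.3, 0.6]
gripper_width: 0.411
grip_force: 30.0
```

carry_out([
  {"x": 0.14, "y": 0, "z": -0.02, "wx": 0, "wy": -0.3, "wz": 0},
])

```text
t: 16.73
tcp_pos: [553.1, 15.4, 308.7]
ee_rot: [-3.119, -0.361, -0.005]
force: [0.3, -5.4, -0.3]
gripper_width: 0.413
grip_force: 30.0
```

```bash
python3 -c "from h import *;stat()"
```

```text
t 16.73 hinge-rel [-36.7   2.7 268.7] radius 271.2 th by pos 0.381 th by rot [ 0.0009 -0.3806  0.0004] Feasel [-0.9 -5.3 -0.3] M [-0.62 -0.01  0.  ] 0.413
```

carry_out([
  {"x": 0.1, "y": 0, "z": -0.01, "wx": 0, "wy": -0.2, "wz": 0},
])

```text
t: 16.85
tcp_pos: [554.1, 15.6, 308.9]
ee_rot: [-3.12, -0.361, 0.0]
force: [-0.4, -4.7, 0.5]
gripper_width: 0.412
grip_force: 30.0
```

carry_out([
  {"x": 0.1, "y": 0, "z": -0.01, "wx": 0, "wy": -0.2, "wz": 0},
])

```text
t: 16.98
tcp_pos: [555.0, 15.8, 309.0]
ee_rot: [-3.12, -0.361, 0.006]
force: [0.4, -4.4, 1.1]
gripper_width: 0.409
grip_force: 30.0
```

carry_out([
  {"x": 0.1, "y": 0, "z": 0, "wx": 0, "wy": -0.2, "wz": 0},
])

```text
t: 17.1
tcp_pos: [556.0, 16.0, 309.1]
ee_rot: [-3.121, -0.361, 0.011]
force: [-0.6, -4.3, 2.1]
gripper_width: 0.411
grip_force: 30.0
```

```bash
python3 -c "from h import *;stat()"
```

```text
t 17.1 hinge-rel [-33.7   2.7 269.1] radius 271.2 th by pos 0.3919 th by rot [ 0.0008 -0.3911  0.0004] Feasel [-1.6 -4.   2.1] M [-0.66  0.12  0.01] 0.411
```

carry_out([
  {"x": 0.1, "y": 0, "z": 0, "wx": 0, "wy": -0.2, "wz": 0},
])

```text
t: 17.23
tcp_pos: [556.9, 16.2, 309.2]
ee_rot: [3.12, 0.361, -0.017]
force: [-0.8, -4.6, 3.1]
gripper_width: 0.414
grip_force: 30.0
```

carry_out([
  {"x": 0.1, "y": 0, "z": 0, "wx": 0, "wy": -0.2, "wz": 0},
])

```text
t: 17.35
tcp_pos: [557.8, 16.5, 309.3]
ee_rot: [3.12, 0.361, -0.022]
force: [-2.3, -5.0, 3.4]
gripper_width: 0.41
grip_force: 30.0
```

```bash
python3 -c "
from h import *;stat()
from station import *
o=get_obs();c=camera('scene');w=camera('top');pickle.dump((o,c,w),open('s4.pkl','wb'))
a=cv2.resize(c['image'][195:295,230:330,::-1],(400,400),interpolation=cv2.INTER_CUBIC)
b=cv2.resize(w['image'][150:290,190:330,::-1],(400,400),interpolation=cv2.INTER_CUBIC)
print('foot pred',[(proj(c,fr(p,leg(3.23),t))[0]-[230,195]+.5)*4 for t in(.36,.384)])
cv2.imwrite('pics/s4.png',np.hstack([a,b]))"
```

```text
t 17.35 hinge-rel [-31.8   2.7 269.3] radius 271.2 th by pos 0.3989 th by rot [ 8.000e-04 -3.983e-01  3.000e-04] Feasel [-3.3 -4.3  3.4] M [-0.62  0.3   0.02] 0.41
foot pred [array([324.24719021, 324.76735556]), array([324.23632128, 325.31977964])]
```

View pics/s4.png

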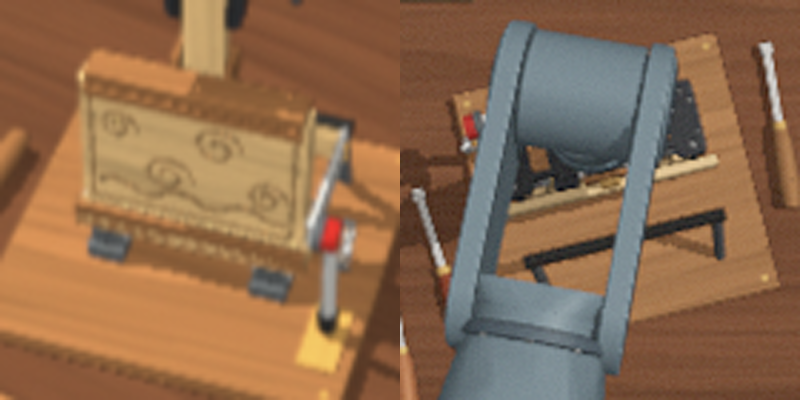

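Upright: the foot is at (326,322), on the edge of the brass plate as predicted, and the block is under the clamp. The reaction force is starting to grow, so I'll press slightly more for firm contact.

carry_out([
  {"x": 0.1, "y": 0, "z": 0, "wx": 0, "wy": 0, "wz": 0},
])

```text
t: 17.58
tcp_pos: [558.7, 16.6, 309.4]
ee_rot: [3.12, 0.361, -0.022]
force: [-2.4, -5.9, 3.9]
gripper_width: 0.411
grip_force: 30.0
```

carry_out([
  {"x": 0.1, "y": 0, "z": 0, "wx": 0, "wy": 0, "wz": 0},
])

```text
t: 17.7
tcp_pos: [559.6, 16.8, 309.5]
ee_rot: [3.12, 0.36, -0.023]
force: [-3.8, -5.3, 5.0]
gripper_width: 0.412
grip_force: 30.0
```

carry_out([
  {"x": 0, "y": 0, "z": 0, "wx": 0, "wy": 0, "wz": 0},
  {"x": 0, "y": 0, "z": 0, "wx": 0, "wy": 0, "wz": 0},
  {"x": 0, "y": 0, "z": 0, "wx": 0, "wy": 0, "wz": 0},
])

```text
t: 18.08
tcp_pos: [559.5, 16.8, 309.5]
ee_rot: [3.12, 0.36, -0.023]
force: [-3.1, -5.4, 4.0]
gripper_width: 0.411
grip_force: 30.0
```

```bash
python3 -c "from h import *;stat()"
```

```text
t 18.07 hinge-rel [-30.1   2.6 269.5] radius 271.1 th by pos 0.4055 th by rot [ 0.0006 -0.3984  0.0005] Feasel [-4.3 -4.5  4. ] M [-0.7   0.42  0.03] 0.411
```

carry_out([
  {"x": 0.15, "y": 0, "z": 0, "wx": 0, "wy": 0, "wz": 0},
  {"x": 0, "y": 0, "z": 0, "wx": 0, "wy": 0, "wz": 0},
])

```text
t: 18.32
tcp_pos: [560.8, 17.1, 309.6]
ee_rot: [3.12, 0.361, -0.023]
force: [-5.3, -6.1, 5.4]
gripper_width: 0.412
grip_force: 30.0
```

carry_out([
  {"x": 0.15, "y": 0, "z": 0, "wx": 0, "wy": 0, "wz": 0},
  {"x": 0, "y": 0, "z": 0, "wx": 0, "wy": 0, "wz": 0},
])

```text
t: 18.58
tcp_pos: [562.2, 17.4, 309.7]
ee_rot: [3.12, 0.36, -0.024]
force: [-5.3, -5.5, 6.8]
gripper_width: 0.413
grip_force: 30.0
```

```bash
python3 -c "
from h import *;stat()
from station import *
a=pickle.load(open('s4.pkl','rb'))[1]['image'];c=camera('scene');stat()
A=cv2.cvtColor(a,7).astype(np.float32);B=cv2.cvtColor(c['image'],7).astype(np.float32)
for n,(x,y,w,h) in dict(block=(248,215,62,45),hubfoot=(302,245,22,36),board=(232,262,60,25),mast=(272,195,20,18)).items():
    print(n,[np.round(v,3) for v in cv2.phaseCorrelate(A[y:y+h,x:x+w].copy(),B[y:y+h,x:x+w].copy())])
d=lambda q:(proj(c,fr(p,q,.394))-proj(c,fr(p,q,.384)))[0].round(2)
print('per .01rad block',d([0,0,110]),'mast',d([-36,0,230]))
cv2.imwrite('pics/s5.png',np.hstack([cv2.resize(i[195:295,230:330,::-1],(400,400),interpolation=cv2.INTER_CUBIC) for i in(a,c['image'])]))"
```

```text
t 18.57 hinge-rel [-27.4   2.6 269.7] radius 271.1 th by pos 0.4154 th by rot [ 0.0005 -0.3993  0.0004] Feasel [-6.4 -4.2  6.8] M [-0.76  0.79 -0.03] 0.413
t 18.62 hinge-rel [-27.4   2.6 269.7] radius 271.1 th by pos 0.4154 th by rot [ 0.0005 -0.3992  0.0004] Feasel [-7.7 -5.6  7.2] M [-0.71  0.79 -0.01] 0.415
block [array([-0.037,  0.714]), np.float64(0.958)]
hubfoot [array([0.13, 0.1 ]), np.float64(0.96)]
board [array([0.035, 0.612]), np.float64(0.99)]
mast [array([-0.248,  0.2  ]), np.float64(0.943)]
per .01rad block [-0.1   0.22] mast [-0.21  0.37]
```

carry_out([
  {"x": 0, "y": 0, "z": 0, "wx": 0, "wy": 0, "wz": 0},
  {"x": 0, "y": 0, "z": 0, "wx": 0, "wy": 0, "wz": 0},
  {"x": 0, "y": 0, "z": 0, "wx": 0, "wy": 0, "wz": 0},
  {"x": 0, "y": 0, "z": 0, "wx": 0, "wy": 0, "wz": 0},
])

```text
t: 19.12
tcp_pos: [562.1, 17.4, 309.7]
ee_rot: [3.12, 0.36, -0.024]
force: [-4.6, -6.3, 6.0]
gripper_width: 0.409
grip_force: 30.0
```

View pics/s5.png

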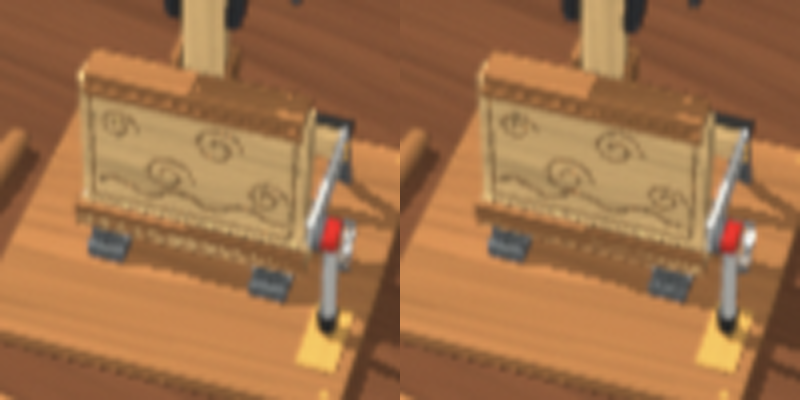

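The foot stays at the same spot on the brass plate in both views (about (327,322)). The block is clamped, the frame is upright and the reaction force is steady, so I'm handing it in.

```bash
python3 -c "
from station import *
print(job_done())"
```

```text
the job is handed in; nothing more can be done
None
```

I handed the job in at about 19 s, with the gripper still holding the frame upright, the clamp down on the block, and the kickstand fully down with its foot pressed on the brass plate. The hand-in gave no verdict. I touched none of the tools, but did not check them one by one at the end.

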